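# Tip the creamer pots off the carrying tray into the counter pan

## Task

Lift the small black tray by its bridge handle, carry it over to the rectangular metal pan (not the round pot) and tip it so that both creamer pots slide off its open end into the pan. Then set the tray down level on the counter and let go; leave the pan standing where it is.

Things in the scene. Friction and masses are not known exactly. Their poses are not given: they have to be found in the camera images.
- tray: Loose black plastic tray, 250 g, 180 long (x) by 128 wide (y), floor 4 thick, walls 24 high on the sides and +x end; the -x end, on the robot's side, is open with no lip. Steel bridge handle over its middle: straight bar along y at x=0, 138 long, 14 thick (x), 20 tall, its centre 95 above the underside; uprights at y=+-66. Origin: centre of the underside (on the counter), z up. Sizes in mm.
- pan: Loose rectangular bright metal food pan, open on top, 0.7 kg, 176 mm (x) by 162 mm (y) by 100 mm tall, walls 4 mm. Origin: centre of its underside, z up. Stands on the counter left or right of the tray; on the other side stands a round metal pot with two side handles, 156 mm across and 110 mm tall, which is not to be used.
- pot0: Creamer portion pot, white plastic, foil lid, 40 mm across the lid, 30 mm across the base, 26 mm tall, 25 g. Stands loose on the slippery tray floor in the half nearer the open end; it starts to slide at a slope of 14 to 21 degrees, and 30 to 35 degrees clears the tray within a second or so. Origin: centre of its base, z to the lid.
- pot1: Creamer portion pot like the other one, standing loose on the tray floor in the half nearer the closed end. Origin: centre of its base; z runs to the lid.
Things that resemble listed ones, but are neither listed nor needed, are in the scene too. Leave any blue or purple look-alike of the pot1 alone.

How it is judged:
By the outcome, as a careful person would: the job done as asked, in the order asked, and still so for the second after the job is handed in, with the robot touching nothing.
It also fails if it takes over 64 s, if anything falls off the work surface, if the arm or the gripper's body presses on something with over 40 N, if the wrist force passes 120 N, or if a joint passes its speed limit or range.

## Robot

A 7-joint arm with a two-finger parallel gripper is mounted at the origin on the work surface. World frame = base frame: x ahead of the robot, y to its left, z up, the work surface at z = 0. Lengths are in m, angles in rad, forces in N, time in s.
With the tool pointing down it reaches from about 0.4 to 0.875 m from the base axis. Payload 4.4 kg.
Tool frame: the origin (TCP) lies midway between the tips of the shut fingers; the grasp point (between the pads) lies behind it (bot.tcp_to_grasp is the z of the grasp point in the tool frame, in m); z points along the fingers, y is the line along which they close (so a half turn about z gives the same grasp; the last joint's range is limited). The gripper opens to 85 mm and grips with 20 to 120 N. Pads are 22 mm wide; open, the fingers measure 114 mm over their backs; the gripper's body (76 mm by 85 mm) begins 54 mm behind the grasp point. The pads swing forward as they close: fully open they stand 13 mm farther back than shut.
Start: joints at [-1.33, 0.628, 0.038, 1.517, -0.027, 0.996, -0.02], TCP at [0.196, 0.62, 0.192] pointing down, gripper open.
Joint ranges: [-3.06, 3.06], [-0.37, 2.12], [-1.25, 1.32], [0.18, 2.47], [-1.1, 4.24], [0.23, 1.98], [-2.94, 2.94]. Speed limits (rad/s): [2.57, 2.57, 3.14, 3.14, 3.14, 3.14, 3.14].

## Interface

Orientations are given as a unit quaternion [x, y, z, w].
In Python, from workcell import bot, solver, cams, hand_in, finder gives the robot as it stands. Calls block until the motion is done:
- bot.goto(position, orientation): joint-space move of the TCP to a pose.
- bot.servo_line(position, orientation=None, velocity=0.15, max_force=None): straight line of the TCP; orientation=None keeps the orientation; velocity is the mean speed in m/s. With max_force (N) it stops when the force on the tool has changed by that much, and returns True; else False.
- bot.set_joints(angles): joint-space move.
- bot.command_gripper(opening, effort=None): opening from 0.0 (shut) to 1.0 (fully open); effort is the grip in N (None keeps the last); returns when the fingers have stopped.
- bot.hold(seconds).
- solver.inverse_kinematics(position, orientation): joint angles nearest the present ones, or None.
- bot.sense(): the state.
- cams.grab_frame(name): name is "scene" or "top" or "wrist"; returns a dict with "pixels" (400x640x3 uint8, red, green, blue), "vfov" (degrees; the focal length in pixels is half the picture's height over the tangent of half this angle, whatever the lens; pixels are square), "cx", "cy" (the principal point, pixels), "extrinsics" (4x4, takes a point from world to camera coordinates); the wrist camera has in their place "T_tool_cam" (4x4, takes a point from camera to tool coordinates, whose origin is the TCP and whose axes are the flange's). Camera axes: x right, y down, z forward; pixel columns grow to the right and rows downward; lengths in m; the calibration is good to about 2 mm. A picture is of the moment at which its call begins: read the wrist's pose just before it. There is no depth.
A pose or a line that the arm cannot do raises bot.Unreachable and nothing moves.
- hand_in(): hands the job in; it is judged then, once.
Trained networks look in the newest picture that a camera, given by its name, has taken for a name from the list of things; names that differ only in an ending like _2 or _b are one class to them, and where a whole thing is asked for, a point or a joint stands for the part that bears it (a point fixed in the world has none). Each returns a list of dicts, best first, with "confidence" (0 to 1); they miss things now and then, are a little off and sometimes report something else, mostly with a low value. They report only what shows in the picture. A call takes as long as a camera call. They do not tell look-alikes from the thing itself.
- finder.search_frame(label, camera): "box" ([left, top, right, bottom] in pixels, round what is visible of it).
- finder.tip_of(label, camera): "xy" ([column, row] in pixels: a listed point, or the origin of a listed thing).
The state is a dict: "time_s": time; "joint_positions": joint angles; "joint_vel": joint speeds; "joint_efforts": joint torques, N m; "tcp_pos": TCP position; "tcp_rot": TCP orientation; "force": force on the tool from outside, world axes, zero at the start; "moment": the same for the moment, N m; "opening": opening from 0.0 (shut) to 1.0 (fully open); "finger_force": force on a finger pad.
Only numpy, scipy, OpenCV 4.12 (cv2) and the standard library are available. Lean on these libraries where they do the work, as an engineer would, in place of code of your own. Each camera call takes 0.05 s, during which the arm holds its last target. There are 200 camera calls.

## Working session

There is one attempt and no reset: what is moved stays moved. The work goes in short steps, each a Python script; the robot and the scene stay as the last script left them, time stands still between calls to the robot, and variables do not carry over. Pictures are saved under pics/ and viewed, at most 10 in all, crops included, and the job is handed in when it is done.

```bash
mkdir -p pics; cat > h.py <<'E'
import numpy as np, cv2
from workcell import bot, solver, cams, hand_in, finder
from scipy.spatial.transform import Rotation as R
def grab(n,save=None):
    s=bot.sense(); f=cams.grab_frame(n)
    if n=="wrist":
        T=np.eye(4);T[:3,:3]=R.from_quat(s["tcp_rot"]).as_matrix();T[:3,3]=s["tcp_pos"]
        f["c2w"]=T@np.array(f["T_tool_cam"])
    else: f["c2w"]=np.linalg.inv(f["extrinsics"])
    if save: cv2.imwrite("pics/"+save,f["pixels"][:,:,::-1])
    return f
def px2w(f,uv,z):
    fl=200/np.tan(np.radians(f["vfov"])/2)
    d=f["c2w"][:3,:3]@np.array([(uv[0]-f["cx"])/fl,(uv[1]-f["cy"])/fl,1]);o=f["c2w"][:3,3]
    return o+d*(z-o[2])/d[2]
def w2px(f,p):
    fl=200/np.tan(np.radians(f["vfov"])/2)
    c=np.linalg.inv(f["c2w"])@np.append(p,1); return np.array([f["cx"]+fl*c[0]/c[2],f["cy"]+fl*c[1]/c[2]])
E
python3 - <<'E'
from h import *
for c in ("top","scene"):
    f=grab(c,c+".png"); print(c,f["vfov"],f["c2w"][:3,3].round(3))
    for l in ("tray","pan","pot0","pot1"):
        for d in finder.search_frame(l,c)[:4]: print(l,np.round(d["box"]),round(d["confidence"],2))
        for d in finder.tip_of(l,c)[:4]: print(l,np.round(d["xy"],1),round(d["confidence"],2),px2w(f,d["xy"],0.004 if 'pot' in l else 0).round(3))
print(bot.sense(),bot.tcp_to_grasp)
a=cv2.imread("pics/top.png");
E
```

```text
top 45.76268869538067 [ 0.41  -0.034  1.009]
tray [245. 169. 317. 257.] 0.79
tray [281.5 215.5] 0.65 [0.555 0.046 0.   ]
pan [ 73. 205. 188. 312.] 0.97
pot0 [264. 179. 283. 195.] 0.82
pot0 [305. 134. 321. 155.] 0.8
pot0 [264. 135. 282. 157.] 0.78
pot0 [218. 150. 235. 165.] 0.69
pot0 [273.7 146.9] 0.83 [0.706 0.068 0.004]
pot0 [230.3 160.9] 0.81 [0.672 0.162 0.004]
pot0 [228.5 195.8] 0.79 [0.594 0.162 0.004]
pot0 [313.4 144.8] 0.54 [ 0.712 -0.019  0.004]
pot1 [264. 179. 283. 195.] 0.82
pot1 [305. 134. 321. 155.] 0.8
pot1 [264. 135. 282. 157.] 0.78
pot1 [218. 150. 235. 165.] 0.69
pot1 [273.7 146.9] 0.83 [0.706 0.068 0.004]
pot1 [230.3 160.9] 0.81 [0.672 0.162 0.004]
pot1 [228.5 195.8] 0.79 [0.594 0.162 0.004]
pot1 [313.4 144.8] 0.54 [ 0.712 -0.019  0.004]
scene 52.197282817628405 [ 0.996 -0.425  0.629]
tray [286. 145. 388. 239.] 0.69
tray [333.4 197.8] 0.77 [0.55  0.045 0.   ]
tray [322.8 191.1] 0.42 [0.518 0.044 0.   ]
pan [339.  71. 439. 153.] 0.79
pan [382.8 128.4] 0.75 [0.458 0.328 0.   ]
pot0 [408. 184. 424. 204.] 0.85
pot0 [361. 236. 378. 260.] 0.82
pot0 [391. 214. 412. 234.] 0.7
[... 549 characters left out ...]
ons': array([-1.32978915,  0.62836883,  0.03851543,  1.51740097, -0.02698724,
        0.99629793, -0.02000787]), 'joint_vel': array([ 0.00057997, -0.00106773,  0.0007946 , -0.00119507,  0.00164947,
        0.001096  , -0.00038523]), 'joint_efforts': array([ 5.76250823e-04, -5.63260818e+01,  1.22558758e+00, -1.93781340e+01,
        1.08035171e-02,  1.27048577e-03,  1.06125481e-05]), 'tcp_pos': array([0.1963019 , 0.61966958, 0.19233362]), 'tcp_rot': array([ 1.52821626e-01,  9.88253788e-01,  2.27878052e-05, -6.00536219e-06]), 'force': array([0.6152959 , 0.20463538, 0.31257054]), 'moment': array([ 0.04610775,  0.00495288, -0.07743525]), 'finger_force': 0.0, 'opening': 0.9997631675501011} -0.0187
```

View pics/top.png

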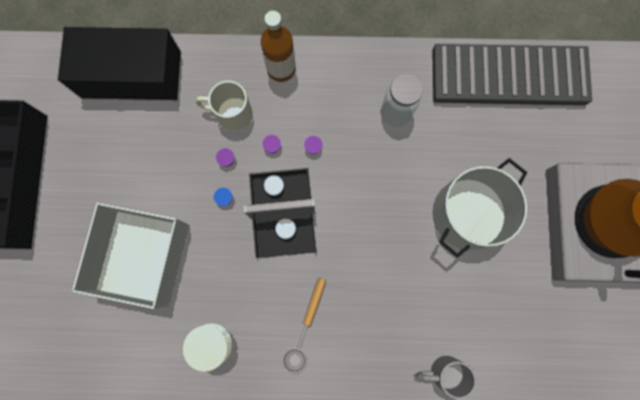

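View pics/scene.png

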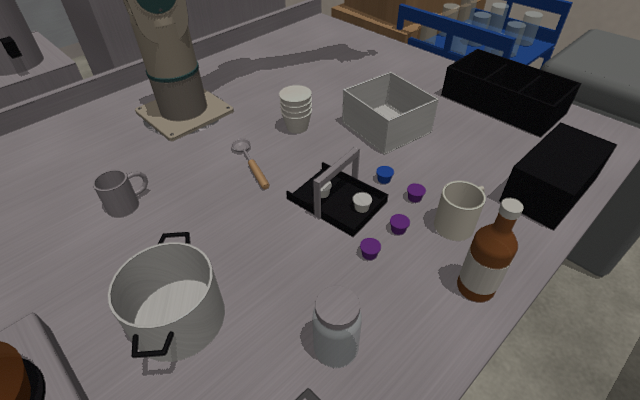

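The tray is at about (281,213) in the top view with a yaw of about +4°. The white pots on it are at (274,185) and (285,229). The metal pan has rim corners at (97,205), (175,218), (155,306) and (75,293). The round pot is on the right. The purple and blue look-alikes stand on the counter at about (225,158), (271,144), (313,145) and (223,197).

```bash
cat >> h.py <<'E'
def quat(yaw,tilt,flip):
    # tray yaw, tilt lowers tray -x end; tool z = -tray z, tool y = +-tray x
    A=R.from_euler('z',yaw)*R.from_euler('y',-tilt)
    s=1 if flip else -1
    T=np.array([[0,s,0],[s,0,0],[0,0,-1]]).T.astype(float)
    return (A*R.from_matrix(T)).as_quat()
def tcp(bar,q): return np.array(bar)-R.from_quat(q).apply([0,0,bot.tcp_to_grasp])
E
python3 - <<'E'
from h import *
f=grab("top")
rim=np.array([px2w(f,u,.1) for u in [(97,205),(175,218),(155,306),(75,293)]])
print("rim",rim.round(3),rim.mean(0).round(3))
e=[(rim[0]-rim[3]),(rim[1]-rim[2])]; yp=np.mean([np.arctan2(v[1],v[0]) for v in e]); print("pan yaw",np.degrees(yp),[np.linalg.norm(v) for v in e], np.linalg.norm(rim[0]-rim[1]))
b=[px2w(f,u,.105) for u in [(246,210),(313,204)]]; print("bar",b)
c=np.mean(b,0)[:2]; d=b[0]-b[1]; yt=np.arctan2(-d[0],d[1]); print(c,np.degrees(yt),np.linalg.norm(d))
P=rim.mean(0)[:2]
for flip in (0,1):
  q=quat(yt,0,flip); a=solver.inverse_kinematics(tcp([*c,.095],q),q); print(flip,"grasp",a)
  for dy in np.radians([0,90,-90]) if 1 else []:
    y=yp+dy
    for t in (0,.3,.61):
      u=np.array([np.cos(y),np.sin(y)])
      edge=P+u*.03
      r=R.from_euler('y',-t).apply([-.09,0,-.091])
      bar=[*(edge-u*r[0]),.125-r[2]]
      q=quat(y,t,flip); a=solver.inverse_kinematics(tcp(bar,q),q); print(flip,round(np.degrees(dy)),t,None if a is None else np.round(a,2),np.round(bar,3))
q0=quat(yt,0,0);q1=quat(yt,0,1)
import sys
E
```

```text
rim [[0.553 0.399 0.1  ]
 [0.531 0.245 0.1  ]
 [0.363 0.271 0.1  ]
 [0.383 0.425 0.1  ]] [0.457 0.335 0.1  ]
pan yaw -8.61891506445913 [np.float64(0.1716643750924117), np.float64(0.17003683744729634)] 0.15618188183692014
bar [array([0.54875586, 0.10657826, 0.105     ]), array([ 0.56338129, -0.02269843,  0.105     ])]
[0.55606858 0.04193991] 6.454586506943191 0.13010137321706308
0 grasp [ 0.18205047  0.69592358 -0.47906345  1.87516756  0.48432281  0.68759043
  2.67080807]
0 0 0 [-0.31  0.66 -0.41  1.48  0.29  1.06  2.2 ] [0.576 0.317 0.216]
0 0 0.3 [-0.54  0.48 -0.25  1.77  0.51  0.77  1.89] [0.545 0.321 0.239]
0 0 0.61 [-0.93  0.41 -0.01  2.04  1.02  0.64  1.23] [0.508 0.327 0.251]
0 90 0 [-1.24  0.77  0.83  1.5  -0.6   1.14 -2.02] [0.475 0.453 0.216]
0 90 0.3 [-1.08  0.55  0.66  1.79 -0.78  0.86 -1.73] [0.471 0.423 0.239]
0 90 0.61 [-0.47  0.41  0.04  2.04 -1.06  0.59 -1.28] [0.465 0.386 0.251]
0 -90 0 [-0.56  0.39  0.06  1.95 -0.03  0.8   0.94] [0.439 0.216 0.216]
0 -90 0.3 [-0.75  0.52  0.07  1.7   0.18  1.15  0.64] [0.444 0.247 0.239]
0 -90 0.61 [-0.88  0.72  0.08  1.42  0.28  1.52  0.52] [0.45  0.284 0.251]
1 grasp [-0.31737255  0.67513062  0.29760182  1.89004108 -0.31966469  0.62265419
  0.29296638]
1 0 0 [-0.77  0.66  0.4   1.5  -0.28  1.04 -0.46] [0.576 0.317 0.216]
1 0 0.3 [-1.06  0.52  0.54  1.79 -0.09  0.67 -0.7 ] [0.545 0.321 0.239]
1 0 0.61 [-1.48  0.52  0.8   2.06  0.36  0.36 -1.29] [0.508 0.327 0.251]
1 90 0 [-0.8   0.63 -0.    1.49  0.    1.02  0.61] [0.475 0.453 0.216]
1 90 0.3 [-0.55  0.48 -0.16  1.78 -0.2   0.68  0.88] [0.471 0.423 0.239]
1 90 0.61 [ 0.08  0.5  -0.76  2.02 -0.37  0.35  1.2 ] [0.465 0.386 0.251]
1 -90 0 [-1.09  0.52  0.86  1.96 -0.51  0.89 -1.69] [0.439 0.216 0.216]
1 -90 0.3 [-1.27  0.7   0.98  1.72 -0.34  1.17 -1.93] [0.444 0.247 0.239]
1 -90 0.61 [-1.32  0.94  1.04  1.44 -0.25  1.49 -2.04] [0.45  0.284 0.251]
```

```bash
python3 - <<'E'
from h import *
yt=np.radians(5.5)
q=quat(yt,0,0); bot.goto(tcp([.556,.042,.24],q),q)
s=bot.sense();print(s["time_s"],s["joint_positions"].round(2),s["tcp_pos"].round(3))
f=grab("wrist","w1.png"); print(f["vfov"],f["c2w"][:3,3].round(3))
for l in ("tray","pot0"):
    for d in finder.search_frame(l,"wrist")[:3]: print(l,np.round(d["box"]),round(d["confidence"],2))
    for d in finder.tip_of(l,"wrist")[:4]: print(l,np.round(d["xy"],1),round(d["confidence"],2),px2w(f,d["xy"],0.004 if 'pot' in l else 0).round(3))
print([w2px(f,[.556,.042,.105]).round(),w2px(f,[.5495,.106,.105]).round(),w2px(f,[.5625,-.024,.105]).round()])
E
```

```text
3.4333 [ 0.12  0.48 -0.36  1.74  0.2   0.96  2.91] [0.556 0.043 0.221]
63.05836122449157 [ 0.564 -0.034  0.402]
tray [232. 106. 389. 246.] 0.71
tray [314.3 160.9] 0.72 [0.556 0.047 0.   ]
pot0 [326. 143. 358. 176.] 0.89
pot0 [196. 234. 230. 265.] 0.89
pot0 [170. 160. 205. 194.] 0.76
pot0 [192.6 171.7] 0.81 [0.706 0.074 0.004]
pot0 [279.9 247.1] 0.79 [0.591 0.168 0.004]
pot0 [217.8 240.4] 0.78 [0.674 0.166 0.004]
pot0 [338.3 155.3] 0.77 [0.527 0.036 0.004]
[array([315., 178.]), array([315., 241.]), array([314., 105.])]
```

View pics/w1.png

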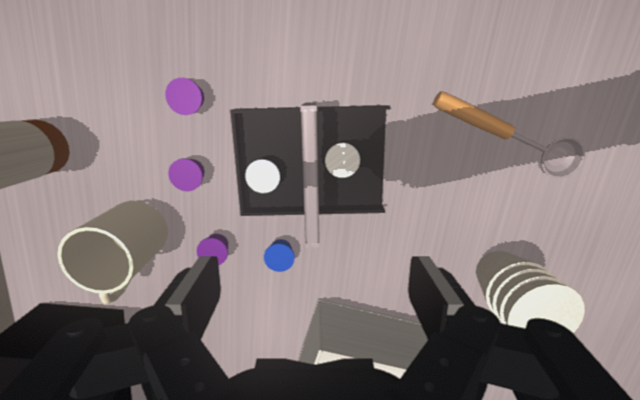

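The bar runs from (309,105) to (312,243), about 4 mm further +x than I predicted. I'll correct for that, then descend, grip and lift a little.

```bash
python3 - <<'E'
from h import *
c=np.array([.560,.042]); yt=np.radians(4.8)
q=quat(yt,0,0)
print(bot.servo_line(tcp([*c,.095],q),q,velocity=.12,max_force=15))
s=bot.sense();print(s["time_s"],s["joint_positions"].round(2),s["tcp_pos"].round(3),s["force"].round(1))
bot.command_gripper(0.0,80); s=bot.sense(); print(s["opening"],s["finger_force"],s["force"].round(1))
p=tcp([*c,.135],q); p[:2]=s["tcp_pos"][:2]
bot.servo_line(p,q,velocity=.06)
s=bot.sense();print(s["time_s"],s["joint_positions"].round(2),s["tcp_pos"].round(3),s["opening"],s["finger_force"],s["force"].round(1),s["moment"].round(2))
grab("scene","s2.png")
E
```

```text
False
5.0417 [ 0.06  0.67 -0.29  1.87  0.3   0.64  2.82] [0.561 0.042 0.077] [0.4 0.8 0.6]
0.0017823829293761887 0.0 [-0.4  0.   0.1]
6.625 [ 0.08  0.62 -0.32  1.84  0.27  0.73  2.84] [0.56  0.042 0.116] -0.0021025382735811436 0.0 [ 0.1 -0.4 -0.4] [-0.01 -0.02  0.04]
```

View pics/s2.png

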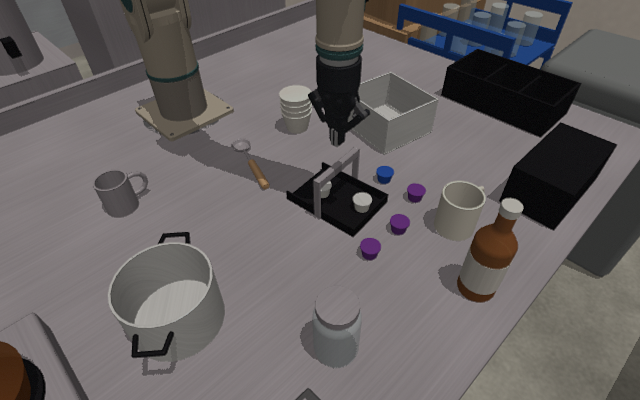

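The fingers closed on nothing (opening 0). I'll check what went wrong using projections.

```bash
python3 - <<'E'
from h import *
s=bot.sense(); print(s["tcp_pos"].round(4), R.from_quat(s["tcp_rot"]).as_matrix().round(2).tolist())
f=grab("scene")
c=np.array([.560,.042]);yt=np.radians(4.8);v=np.array([-np.sin(yt),np.cos(yt)])
I=f["pixels"][:,:,::-1].copy()
for z in (.085,.105):
  for k in (-.069,.069): 
    u=w2px(f,[*(c+k*v),z]); print("bar",z,k,u.round(1)); cv2.circle(I,tuple(int(x) for x in u),1,(0,0,255),-1)
u=w2px(f,s["tcp_pos"]); print("tcp",u.round(1)); cv2.circle(I,tuple(int(x) for x in u),1,(0,255,0),-1)
I=cv2.resize(I[70:250,250:430],None,fx=3.2,fy=3.2,interpolation=cv2.INTER_NEAREST)
g=grab("wrist")["pixels"][:,:,::-1]
cv2.imwrite("pics/s3.png",I); cv2.imwrite("pics/w3.png",g)
E
```

```text
[0.5596 0.0419 0.116 ] [[0.08, -1.0, -0.0], [-1.0, -0.08, -0.0], [0.0, 0.0, -1.0]]
bar 0.085 -0.069 [314.2 188.9]
bar 0.085 0.069 [356.9 155.1]
bar 0.105 -0.069 [314.  181.2]
bar 0.105 0.069 [357.4 147.6]
tcp [336.6 159.4]
```

View pics/s3.png

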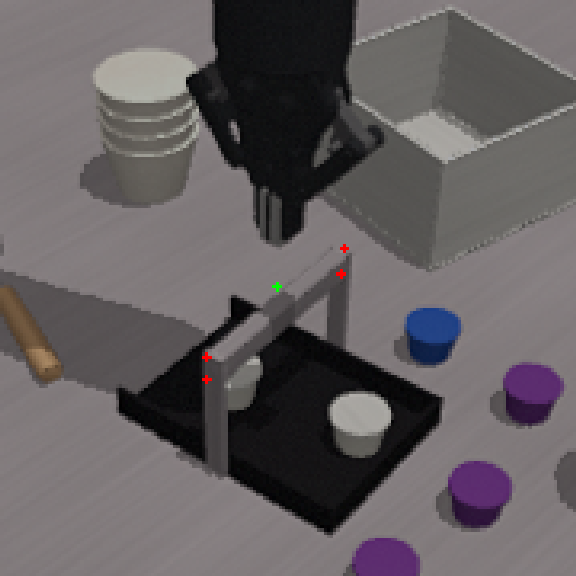

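View pics/w3.png

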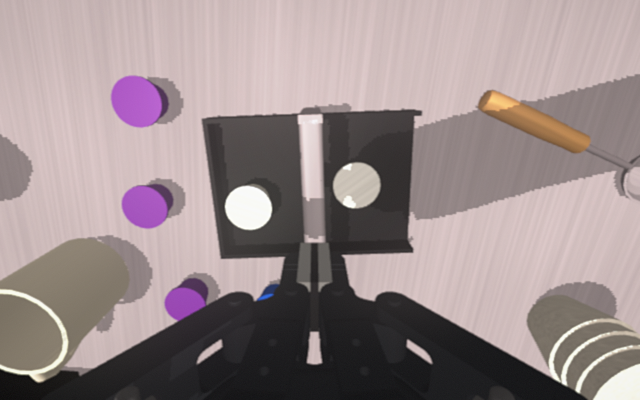

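```bash
python3 - <<'E'
from h import *
f=grab("wrist"); s=bot.sense(); p=s["tcp_pos"]
print(np.array(f["T_tool_cam"]).round(3).tolist())
for dz in (0,.02,.04,.06): print(dz,w2px(f,p+[0,0,dz]).round(1), w2px(grab("scene"),p+[0,0,dz]).round(1))
for dy in (.02,.04,.06): print(dy,w2px(f,p+[0,dy,0]).round(1), w2px(grab("scene"),p+[0,dy,0]).round(1))
c=np.array([.560,.042]);yt=np.radians(4.8);v=np.array([-np.sin(yt),np.cos(yt)])
for k in (-.069,0,.069): print("bar",w2px(f,[*(c+k*v),.105]).round(1))
print(s["force"],s["joint_positions"])
E
```

```text
[[0.0, -0.953, -0.303, 0.077], [1.0, 0.0, -0.001, -0.0], [0.001, -0.303, 0.953, -0.181], [0.0, 0.0, 0.0, 1.0]]
0 [314.4 228.4] [336.7 159.4]
0.02 [314.4 243. ] [336.8 151.4]
0.04 [314.4 261.2] [337.  143.1]
0.06 [314.5 284.4] [337.2 134.5]
0.02 [311.6 258.1] [343.5 154.9]
0.04 [309.1 286.1] [350.3 150.6]
0.06 [306.7 312.6] [356.8 146.3]
bar [313.8 108.5]
bar [313.8 221.5]
bar [313.8 313.6]
[-0.76547119  0.30762951 -0.47521106] [ 0.08252622  0.61613372 -0.31810069  1.83853967  0.27408422  0.73069857
  2.83887008]
```

The fingertips show about 35 mm higher than the reported TCP in both cameras. I'll touch the bar top gently with the shut fingers to measure the offset.

```bash
python3 - <<'E'
from h import *
q=quat(np.radians(4.8),0,0)
print(bot.servo_line([.5596,.0419,.055],q,velocity=.035,max_force=4))
s=bot.sense(); print(s["time_s"],s["tcp_pos"].round(4),s["force"].round(1),s["moment"].round(2),s["joint_positions"].round(2))
f=grab("scene"); I=f["pixels"][:,:,::-1][70:250,250:430]
J=grab("wrist")["pixels"][60:340,180:460,::-1]
cv2.imwrite("pics/c4.png",np.hstack([cv2.resize(I,(400,400)),cv2.resize(J,(400,400))]))
E
```

```text
True
8.4667 [0.5595 0.0419 0.0661] [-0.7 -0.8  5.1] [ 0.01  0.18 -0.03] [ 0.06  0.69 -0.29  1.88  0.31  0.62  2.81]
```

View pics/c4.png

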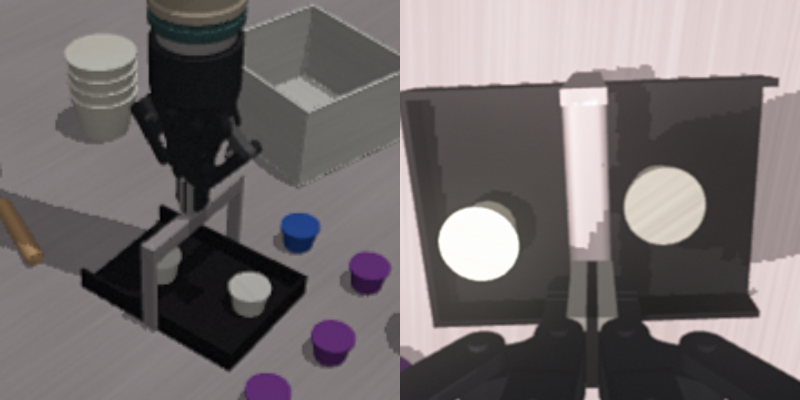

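Contact came at a reported TCP z of 0.066 against a bar top of 0.105, so the tips really sit about 39 mm behind the reported TCP. I'll correct the tool offset and grasp again.

```bash
cat >> h.py <<'E'
OFF=-0.0187-0.039   # measured by touch: tips are 39 mm behind the reported TCP
def tcp(bar,q): return np.array(bar)-R.from_quat(q).apply([0,0,OFF])
C=np.array([.560,.042]); YT=np.radians(4.8); PAN=np.array([.457,.335]); YP=np.radians(-8.6)
def st():
    s=bot.sense();print(round(s["time_s"],2),s["joint_positions"].round(2),s["tcp_pos"].round(4),round(s["opening"],3),round(s["finger_force"],1),s["force"].round(1),s["moment"].round(2));return s
E
python3 - <<'E'
from h import *
q=quat(YT,0,0)
bot.servo_line([.5596,.0419,.085],q,velocity=.1)
bot.command_gripper(1.0)
print(bot.servo_line(tcp([*C,.095],q),q,velocity=.08,max_force=12)); st()
bot.command_gripper(0.0,80); s=st()
if s["opening"]>.05:
    p=s["tcp_pos"]+[0,0,.03]; bot.servo_line(p,q,velocity=.05); st()
E
```

```text
False
10.44 [ 0.05  0.73 -0.26  1.89  0.33  0.56  2.79] [0.5602 0.0422 0.0374] 1.002 0.0 [ 0.5 -0.8 -0.2] [-0.03 -0.01 -0.04]
11.1 [ 0.05  0.73 -0.26  1.89  0.33  0.56  2.79] [0.5602 0.042  0.0377] 0.151 79.7 [-0.5  0.1  4. ] [ 0.01  0.23 -0.  ]
11.86 [ 0.06  0.69 -0.29  1.87  0.31  0.63  2.81] [0.56   0.0419 0.0676] 0.152 78.7 [ 0.7 -0.5 -3.9] [-0.05  0.06  0.02]
```

```bash
cat >> h.py <<'E'
def pour_bar(t,off=.03,zedge=.125):
    u=np.array([np.cos(YP),np.sin(YP)]); r=R.from_euler('y',-t).apply([-.09,0,-.091])
    return [*(np.array([.457,.332])+u*(off-r[0])),zedge-r[2]]
E
python3 - <<'E'
from h import *
q=quat(YT,0,0)
bot.servo_line(tcp([*C,.25],q),q,velocity=.12); st()
q=quat(YP,0,0); bot.servo_line(tcp(pour_bar(0,zedge=.145),q),q,velocity=.17); st()
grab("scene"); f=grab("scene"); g=grab("top")
cv2.imwrite("pics/c5.png",np.hstack([cv2.resize(f["pixels"][0:240,240:480,::-1],(400,400)),cv2.resize(g["pixels"][120:330,60:270,::-1],(400,400))]))
cur=bot.sense()["joint_positions"]
for t in (.15,.3,.45,.6):
    q=quat(YP,t,0); a=solver.inverse_kinematics(tcp(pour_bar(t),q),q); print(t,None if a is None else np.round(a,2))
E
```

```text
13.05 [ 0.13  0.52 -0.38  1.76  0.24  0.9   2.87] [0.5593 0.0418 0.1915] 0.151 78.7 [-0.2  0.3 -3.2] [-0.07  0.06 -0.02]
14.81 [-0.37  0.66 -0.3   1.51  0.22  1.    2.27] [0.576  0.3126 0.1783] 0.149 78.7 [ 0.6  0.5 -4.3] [-0.03  0.05  0.02]
0.15 [-0.47  0.6  -0.22  1.67  0.33  0.81  2.13]
0.3 [-0.62  0.53 -0.11  1.8   0.47  0.66  1.94]
0.45 [-0.84  0.49  0.08  1.93  0.66  0.54  1.68]
0.6 [-1.19  0.51  0.44  2.05  0.83  0.39  1.42]
```

View pics/c5.png

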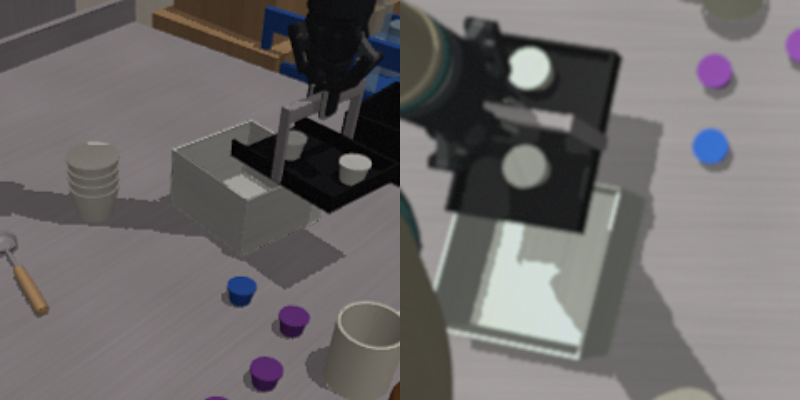

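The tray hangs level over the pan, aligned with it, with both white pots aboard and the open end over the pan. Now I'll tip it.

```bash
python3 - <<'E'
from h import *
for t in (.15,.3,.45,.58):
    q=quat(YP,t,0); bot.servo_line(tcp(pour_bar(t),q),q,velocity=.05)
bot.hold(1.0); st()
f=grab("scene"); g=grab("top")
cv2.imwrite("pics/c6.png",np.hstack([cv2.resize(f["pixels"][0:240,240:480,::-1],(400,400)),cv2.resize(g["pixels"][120:330,60:270,::-1],(400,400))]))
for c in ("scene","top"): print([(np.round(d["box"]),round(d["confidence"],2)) for d in finder.search_frame("pot0",c)])
E
```

```text
17.58 [-1.05  0.48  0.25  2.04  0.91  0.46  1.36] [0.543  0.3191 0.2022] 0.15 79.0 [ 0.1 -0.1 -3.4] [ 0.14  1.02 -0.03]
[(array([390., 213., 412., 233.]), 0.91), (array([361., 238., 380., 260.]), 0.89), (array([408., 186., 424., 201.]), 0.83), (array([377., 168., 395., 183.]), 0.62), (array([379.,  97., 395., 114.]), 0.48)]
[(array([216., 189., 237., 208.]), 0.86), (array([214., 151., 236., 165.]), 0.81), (array([ 98., 268., 121., 287.]), 0.69), (array([132., 261., 154., 280.]), 0.67), (array([262., 136., 280., 159.]), 0.62), (array([306., 134., 322., 155.]), 0.59)]
```

View pics/c6.png

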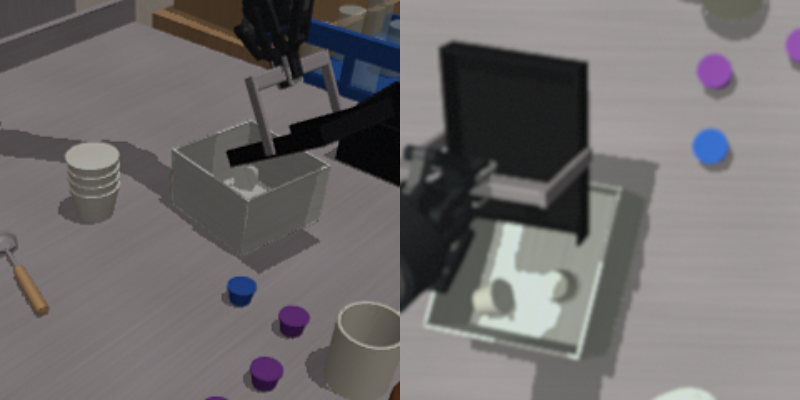

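Both white pots lie in the pan (top-view finds at about (110,277) and (143,270)) and the tray is empty. I'll level it and put it back on its clear starting spot.

```bash
python3 - <<'E'
from h import *
for t,z in ((.45,.13),(.3,.135),(.15,.14),(0,.15)):
    q=quat(YP,t,0); bot.servo_line(tcp(pour_bar(t,zedge=z),q),q,velocity=.05)
st()
q=quat(YT,0,0)
bot.servo_line(tcp([*C,.24],q),q,velocity=.18); st()
bot.servo_line(tcp([*C,.110],q),q,velocity=.1)
print(bot.servo_line(tcp([*C,.0945],q),q,velocity=.02,max_force=3)); st()
grab("scene","s7.png")
bot.command_gripper(1.0); st()
bot.servo_line(tcp([*C,.24],q),q,velocity=.12); bot.hold(.3); st()
f=grab("scene"); g=grab("top")
cv2.imwrite("pics/c8.png",np.hstack([cv2.resize(f["pixels"][20:260,260:500,::-1],(400,400)),cv2.resize(g["pixels"][120:340,60:340,::-1],(400,400))]))
E
```

```text
19.26 [-0.38  0.66 -0.28  1.51  0.2   1.01  2.28] [0.5757 0.3133 0.1822] 0.147 78.8 [-0.   0.  -3.4] [0.   0.13 0.  ]
20.93 [ 0.12  0.53 -0.37  1.77  0.24  0.88  2.87] [0.56   0.0433 0.1824] 0.15 78.8 [-0.1  0.4 -2.7] [ 0.02  0.03 -0.  ]
True
23.07 [ 0.05  0.73 -0.28  1.89  0.35  0.57  2.77] [0.5597 0.0419 0.0377] 0.154 79.9 [-0.  -0.6  5.3] [-0.03  0.08  0.01]
23.82 [ 0.05  0.73 -0.28  1.89  0.35  0.57  2.77] [0.5585 0.0417 0.0367] 0.998 0.0 [-0.2 -0.8 -0.8] [-0.01  0.04  0.03]
25.48 [ 0.13  0.54 -0.38  1.77  0.25  0.88  2.86] [0.5598 0.042  0.182 ] 1.003 0.0 [-0.3 -0.5 -0.9] [-0.06  0.02 -0.  ]
```

View pics/c8.png

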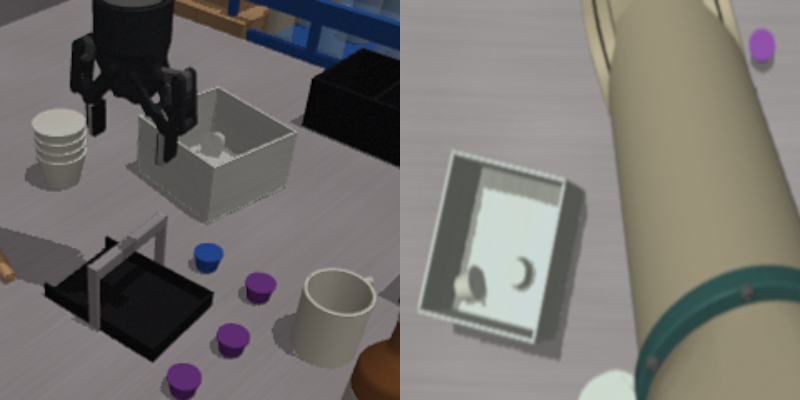

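The tray stands level and empty, both pots are in the unmoved pan, the look-alikes are untouched and the gripper is clear.

```bash
python3 -c "
from workcell import hand_in
print(hand_in())"
```

```text
the job is handed in; nothing more can be done
None
```

The job is handed in: both creamer pots are in the rectangular pan, which was left where it stood, and the empty tray is level on the counter and released, after about 25.5 s; the first grasp closed on nothing because the fingertips sat about 39 mm behind the reported TCP, so I measured the offset by touch and corrected it.

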